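# Fetch the washing tablets from the drawer and line them up

## Task

Pull the drawer under the overhanging wooden top well open by its handle, take out the blue and the green carton, and stand them upright on the low wooden shelf in one neat, close row with the orange carton: blue next to orange, then green, all in line and turned the same way. Leave the drawer open and the tin standing in it, tip nothing over, and do not shove anything else about, the orange carton included.

Things in the scene. Friction and masses are not known exactly. Their poses are not given: they have to be found in the camera images.
- drawer (a joint): opening of the drawer in m: 0 shut, 0.200 fully out (hard stop). It starts shut or up to 8 mm ajar, slides towards the robot along the unit's -x axis, needs about 3 N plus 8 N per m/s, and stays where it is left.
- slab_edge (a point): middle of the lower front edge of the drawer unit's brown wooden top slab (axes of the fixed unit: front facing -x, 360 mm wide along y). Slab: 380 mm wide, 155 to 175 mm above the worktop, a small bowl fixed on it further back. It overhangs the shut drawer's front face by 34 mm; the shut handle's middle is 8 mm in front of this edge, where an upright gripper would strike the slab: lean the tool back about 30 degrees, fingers forward and down.
- handle_mid (a point): middle of the drawer's handle (moves with the drawer; axes as the unit's): a bright steel upright bar, 14 x 14 mm in section, 70 mm tall, from 35 to 105 mm above the worktop, its middle at 70 mm and standing 42 mm in front of the drawer's white front panel, at the middle of its width. Grip it from its two sides (across y).
- drawer_in (a point): front edge (middle of its width) of the drawer's inner floor, at the front panel's inner face, 22 mm above the worktop (moves with it; axes as the unit's). Inside 235 mm (+x) by 304 mm (y); side and back walls 50 mm high; front panel 18 mm thick, top 140 mm above the worktop. Behind the panel stand, side by side about 95 mm apart in any order, the blue carton, the green carton and the tin.
- blue_mid (a point): centre of the blue carton (half-way up): 60 mm along its x, 45 mm along its y, 100 mm high, white band and dot, about 0.3 kg, rigid. It stands upright in the drawer, its x roughly along the drawer's x. Grip across its y (45 mm).
- green_mid (a point): centre of the green carton, the same make and size as the blue one; stands in the drawer likewise.
- orange_mid (a point): centre of the orange carton, the same make and size, standing near one end (either one) of the low shelf, its x nearly along the shelf's x. The row runs along its x axis, from it towards the jar at the other end of the shelf.
- riser: low wooden shelf fixed on the worktop: board 340 mm along its x, 120 mm along its y, top surface 60 mm above the worktop, open above. Origin: on the worktop, under the board's middle.
- jar: amber glass jar with steel lid, 56 mm across, 90 mm high, on the shelf near the end opposite the orange carton. Origin at the centre of its underside. Leave it.
- tin_mid (a point): centre of the steel tin with black lid, 54 mm across, 90 mm high, standing in the drawer. Leave it in there, upright.
- detergent: white and blue detergent bottle, 84 mm across, 190 mm high, on the worktop to the right. Origin under it. Leave it.
- mug: white mug, 80 mm across, 90 mm high, on the worktop to the right. Origin under it. Leave it.
- brush: wooden brush 200 mm long, lying on the worktop between robot and drawer unit. Leave it.
Not all that is in view belongs to the job. Of the things shaped like the part that bears orange_mid, the orange one is meant.

How it is judged:
On the way:
1. the drawer is pulled out at least 60 mm by its handle, the fingers on the handle (value of joint drawer above 0.06 m and contact force between the fingers and drawer_c5 above 0.5 N), for 0.1 s.
At the end, for the whole second after the job is handed in: Blue and green stand upright, at rest on the low shelf, in a row along the orange carton's x: off line under 18 mm, turned as it is within 11 degrees; centres blue-orange and green-blue within 87 mm, green-orange over 110 mm. Drawer open over 120 mm, the tin upright in it (y of blue_mid in the frame of orange_mid between -0.018 and 0.018 m and z of blue_mid in the frame of riser between 0.1 and 0.12 m and angle between each of blue_mid, green_mid's own z axis and vertical below 0.1 rad and angle between the x axis of each of blue_mid, green_mid and the x axis of orange_mid, either way round below 0.2 rad and linear speed of each of blue, green below 0.02 m/s and y of green_mid in the frame of orange_mid between -0.018 and 0.018 m and z of green_mid in the frame of riser between 0.1 and 0.12 m and horizontal distance between blue_mid and orange_mid below 0.087 m and horizontal distance between green_mid and blue_mid below 0.087 m and horizontal distance between green_mid and orange_mid above 0.11 m and value of joint drawer above 0.12 m and angle between tin_mid's own z axis and vertical below 0.15 rad and z of tin_mid in the frame of drawer_in between 0.03 and 0.06 m and x of tin_mid in the frame of drawer_in between 0 and 0.235 m and y of tin_mid in the frame of drawer_in between -0.152 and 0.152 m); the robot touches nothing.
It fails at once if the orange carton is shoved more than 30 mm (distance of orange_mid from where it was at the start of the episode above 0.03 m).
It fails at once if the amber jar is shoved more than 30 mm (distance of jar from where it was at the start of the episode above 0.03 m).
It fails at once if detergent bottle, mug, or brush moved more than 30 mm (distance of any of detergent, mug, brush from where it was at the start of the episode above 0.03 m).
It fails at once if the blue or green carton or the tin is tipped more than 35 degrees (angle between any of blue_mid, green_mid, tin_mid's own z axis and vertical above 0.61 rad).
It also fails if it takes over 72 s, if anything falls off the work surface, if the arm or the gripper's body presses on something with over 40 N, if the wrist force passes 120 N, or if a joint passes its speed limit or range.

## Robot

A 6-joint arm with a two-finger parallel gripper is mounted at the origin on the work surface. World frame = base frame: x ahead of the robot, y to its left, z up, the work surface at z = 0. Lengths are in m, angles in rad, forces in N, time in s.
With the tool pointing down it reaches from about 0.325 to 0.9 m from the base axis. Payload 6.1 kg.
Tool frame: the origin (TCP) lies on the centre line of the jaws, within the pads' length; the fingertips stand robot.tcp_to_tips ahead of it and the grasp point (between the pads) lies 8 mm behind it (robot.tcp_to_tips is the distance from the TCP to the fingertips, in m); z points along the fingers, y is the line along which they close (so a half turn about z gives the same grasp; the last joint's range is limited). The gripper opens to 87 mm and grips with 3 to 60 N. Pads are 19 mm wide; open, the fingers measure 117 mm over their backs; the gripper's body (75 mm by 190 mm) begins 51 mm behind the grasp point.
Start: joints at [-1.455, 0.22, 1.526, -0, 1.395, -0.126], TCP at [0.15, -0.607, 0.234] pointing down, gripper open.
Joint ranges: [-2.98, 2.98], [-0.91, 2.08], [0.09, 2.57], [-1.24, 4.39], [0.2, 2.65], [-2.68, 2.68]. Speed limits (rad/s): [2.57, 2.57, 3.01, 3.14, 3.14, 3.14].

## Interface

Orientations are given as a unit quaternion [x, y, z, w].
In Python, from cell import robot gives the robot as it stands.
- The arm moves only by the tool carry_out, never from a script. Its argument "commands" is one flat list of numbers, 7 for each row, row after row: the shift along the tool's x, y, z in m, then the turn, a rotation vector about the tool's x, y, z in degrees, then the opening, from 0 (shut) to 1 (fully open). A call has 1 to 12 rows; each row shifts and turns the commanded pose from where the row before left it, along the tool's axes as they then stand; what a row does not reach is not made up. A row lasts 1/12 s, in which the tool goes at most 41.7 mm and 7.16 degrees, less where a joint would pass 70% of its speed; a pose out of reach is approached as far as the arm can. A call is refused whole if a number of a shift passes 0.0417 or a number of a turn 7.16, either way. A call with a gripper value outside its range is refused whole. The fingers move at their own pace and stop on an object; "grip_force" is the grip in N (left out, the last holds). Time passes only in rows, so rows that do not move let the fingers close. It gives the time, the measured TCP pose, the force, the opening and the grip force at its end, in the units of the state.
- robot.read_state(): the state, without advancing time (a new reading comes with each control period).
- robot.camera(name): name is "scene" or "top"; returns a dict with "img" (420x560x3 uint8, blue, green, red), "z_map" (420x560 float32, m along the optical axis (not along the pixel's ray), 0 where there is no reading), "fx", "fy", "cx", "cy" (pixels), "R" (3x3) and "t" (3): a world point X has camera coordinates R X + t. Camera axes: x right, y down, z forward; pixel columns grow to the right and rows downward; lengths in m; the calibration is good to about 2 mm. A picture is of the moment at which its call begins.
- robot.job_done(): hands the job in; it is judged then, once.
The state is a dict: "time": time; "joints": joint angles; "qd": joint speeds; "tau": joint torques, N m; "tcp_pos": TCP position; "eef_rot": TCP orientation; "contact_force": force on the tool from outside, world axes, zero at the start; "torque": the same for the moment, N m; "finger_gap": finger opening in m; "gripper_force": force on a finger pad.
Only numpy, scipy, OpenCV 4.12 (cv2) and the standard library are available. Lean on these libraries where they do the work, as an engineer would, in place of code of your own. Each camera call takes 0.05 s, during which the arm holds its last target. There are 200 camera calls.

## Working session

There is one attempt and no reset: what is moved stays moved. The work goes in short steps, Python scripts to look and compute and a tool call to move; the robot and the scene stay as the last step left them, time stands still between calls to the robot, and variables do not carry over. Pictures are saved under pics/ and viewed, at most 10 in all, crops included, and the job is handed in when it is done.

Besides the shell and the picture viewer there is one more tool, called after "Call:" by a JSON object that holds its "fn" and its "kwargs", one argument or row to a line. carry_out: Moves the arm, as the interface text tells. Its arguments: {"type":"object","properties":{"commands":{"type":"array","items":{"type":"number"}},"grip_force":{"type":"number"}},"required":["commands"]}

```bash
ls; mkdir -p pics; python3 - <<'E'
from cell import robot
import cv2,numpy as np
print(robot.tcp_to_tips, robot.read_state())
a={}
for n in("scene","top"):
    c=robot.camera(n);cv2.imwrite(f"pics/{n}0.png",c["img"])
    np.savez(f"pics/{n}0.npz",**c)
    print(n,c["R"],c["t"],c["fx"],c["cx"],c["cy"])
E
```

```text
pics
0.011 {'time': 0.0, 'joints': array([-1.45509384e+00,  2.21266754e-01,  1.52762889e+00,  1.50025232e-05,
        1.39469944e+00, -1.26097799e-01]), 'qd': array([-0.00123866, -0.00098758, -0.00015915, -0.00080964,  0.00183966,
       -0.00099221]), 'tau': array([-1.92419553e-03, -4.94616079e+01, -3.87374067e+01,  6.97576907e-02,
        5.69728401e-02, -1.79029798e-04]), 'tcp_pos': array([ 0.14958814, -0.60620538,  0.23240267]), 'eef_rot': array([ 9.92700137e-01,  1.20604458e-01,  1.25877715e-05, -1.00116121e-03]), 'contact_force': array([ 0.64842256, -0.01649351, -0.26350824]), 'torque': array([ 0.02335382, -0.03627624,  0.03185861]), 'gripper_force': 0.0, 'finger_gap': 0.08728980744125474}
scene [[-0.40483038  0.91439029 -0.00166477]
 [ 0.7847928   0.34651784 -0.51383425]
 [-0.46926818 -0.20932222 -0.85788787]] [ 0.27891885 -0.33859592  1.71018235] 522.6053477193265 275.5909935720876 210.99149039555738
top [[-0.00456522 -0.99958552  0.02842449]
 [-0.99839352  0.00295076 -0.05658332]
 [ 0.05647599 -0.02863714 -0.99799317]] [-0.09091326  0.54570223  1.18318638] 402.36956813440094 272.8516625820601 212.69133814620568
```

View pics/scene0.png

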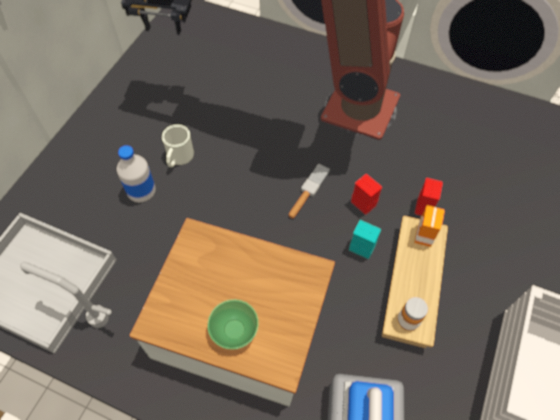

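View pics/top0.png

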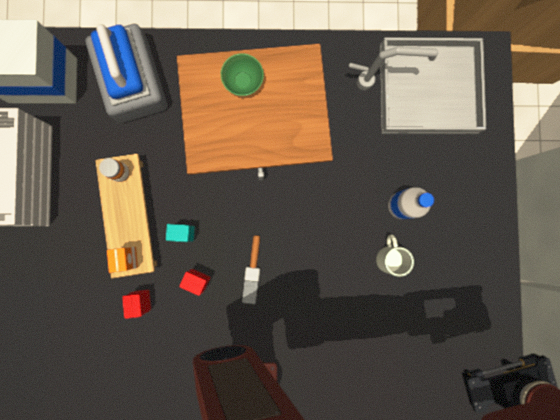

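The scene picture shows the unit from behind. The top picture shows the slab's front edge from (188,173) to (331,159) and the handle at (262,173). It also shows the shelf at x 95–155, the orange carton at (118,260), the jar at (112,168), and loose red and teal decoys around (135,305), (195,282) and (180,232).

```bash
cat > h.py <<'E'
import numpy as np,cv2
def cloud(c):
    z=c["z_map"];v,u=np.mgrid[:420,:560]
    P=np.stack([(u-c["cx"])/c["fx"]*z,(v-c["cy"])/c["fy"]*z,z],-1)
    return (P-c["t"])@c["R"]   # R^T (P-t)
def box(W,m,name):
    p=W[m][:,:2].astype(np.float32);r=cv2.minAreaRect(p*1000)
    print(name,len(p),"c",np.round(r[0],1),"size",np.round(r[1],1),"ang",round(r[2],2),"zmed",round(float(np.median(W[m][:,2])),4))
    return r
def big(m):
    n,l,s,_=cv2.connectedComponentsWithStats(m.astype(np.uint8));return l==1+np.argmax(s[1:,4])
E
python3 - <<'E'
from h import *
for n in("top","scene"):
    c=dict(np.load(f"pics/{n}0.npz"));W=cloud(c);ok=c["z_map"]>0
    z=W[...,2];h=cv2.cvtColor(c["img"],cv2.COLOR_BGR2HSV)
    H,S,V=h[...,0].astype(int),h[...,1],h[...,2]
    print(n,"table z",np.median(z[ok&(abs(z)<.02)]))
    wood=(H>5)&(H<28)&(S>60)
    r=box(W,big(ok&wood&(abs(z-.175)<.008)&(W[...,0]>.4)),"slab");print(cv2.boxPoints(r).round(1).tolist())
    r=box(W,big(ok&wood&(abs(z-.06)<.008)),"riser");print(cv2.boxPoints(r).round(1).tolist())
    reg=ok&(W[...,1]>.25)&(W[...,1]<.65)&(W[...,0]>.2)
    o=big(reg&(abs(z-.16)<.008)&(W[...,0]<.6));r=box(W,o,"orange top");print(cv2.boxPoints(r).round(1).tolist(), c["img"][o].mean(0))
    o=big(reg&(abs(z-.15)<.008)&(W[...,0]>.5));box(W,o,"jar top")
    if n=="top":
        d=ok&(z>.05)&(z<.13)&(W[...,0]>.4)&(W[...,0]<.62)&(abs(W[...,1])<.12)
        for a in range(165,186):print(a,[(int(b),W[a,b].round(3).tolist()) for b in range(256,268) if d[a,b]][:4]) 
    for nm,mm in(("mid",ok&(z>.03)&(z<.2)&(S>120)&((H<4)|(H>175)|((H>80)&(H<95)))&(W[...,0]>.2)),):
        k,l,s,_=cv2.connectedComponentsWithStats(mm.astype(np.uint8))
        for i in range(1,k):
            if s[i,4]>60: box(W,l==i,f"decoy{i}"); print(z[l==i].max())
E
```

```text
top table z 0.0004025447452381701
slab 15538 c [814.1 -39.7] size [316.9 380.4] ang 5.39 zmed 0.1754
[[638.5, 134.8000030517578], [674.2000122070312, -243.89999389648438], [989.7999877929688, -214.1999969482422], [954.0, 164.60000610351562]]
riser 3975 c [538.5 332.5] size [339.7 122.5] ang 8.52 zmed 0.0604
[[361.5, 367.8999938964844], [379.6000061035156, 246.6999969482422], [715.5999755859375, 297.0], [697.4000244140625, 418.20001220703125]]
orange top 432 c [417.2 315.8] size [59.7 45.2] ang 5.91 zmed 0.1603
[[385.1000061035156, 335.29998779296875], [389.79998779296875, 290.29998779296875], [449.20001220703125, 296.3999938964844], [444.6000061035156, 341.3999938964844]] [ 64.11342593 172.27083333 246.70833333]
jar top 1456 c [948.7 331.9] size [187.8  95.5] ang 17.05 zmed 0.155
165 []
166 []
167 []
168 []
169 []
170 []
171 []
172 []
173 []
174 []
175 []
176 []
177 []
178 []
179 []
180 []
181 []
182 []
183 []
184 []
185 []
decoy1 426 c [487.7 174.1] size [60.8 45.4] ang 85.8 zmed 0.0996
0.10673220324921606
decoy2 470 c [348.6 131.2] size [59.9 46.2] ang 65.4 zmed 0.0994
0.1069782563
[... 410 characters left out ...]
00061035156, 362.5], [376.3999938964844, 242.10000610351562], [716.0, 293.6000061035156], [697.7999877929688, 414.0]]
orange top 407 c [416.  312.1] size [68.3 45.8] ang 6.42 zmed 0.161
[[379.5, 331.1000061035156], [384.70001220703125, 285.6000061035156], [452.6000061035156, 293.20001220703125], [447.3999938964844, 338.70001220703125]] [ 59.45700246 173.11302211 245.997543  ]
jar top 901 c [899.2 311.8] size [83.2 93.8] ang 17.18 zmed 0.155
decoy1 662 c [348.7 127.3] size [62.8 50.5] ang 67.19 zmed 0.0937
0.10791010590737347
decoy2 523 c [289.4 290.2] size [65.9 46.9] ang 6.79 zmed 0.0983
0.10766532944890818
decoy3 656 c [487.2 169.8] size [60.9 50.4] ang 86.16 zmed 0.0978
0.1078558312006384
```

```bash
cat >> h.py <<'E'
from scipy.spatial.transform import Rotation as Ro
def Rt(yaw,lean=0): # tool x along yaw (deg), z down, then lean about tool y
    return Ro.from_euler('z',yaw,degrees=True)*Ro.from_euler('x',180,degrees=True)*Ro.from_euler('y',lean,degrees=True)
def plan(p,q,P,Q,order="TR"):
    """p,q current TCP; P,Q target: prints tool-axis totals"""
    d=np.array(P)-p; rv=(q.inv()*Q).as_rotvec(degrees=True)
    t=(q if order=="TR" else Q).inv().apply(d)
    print(order,"shift mm",(t*1000).round(1),"min rows",int(np.ceil(abs(t).max()/.0417)),"turn",rv.round(2),"rows",int(np.ceil(np.linalg.norm(rv)/7.16)))
def cur():
    from cell import robot
    s=robot.read_state();return s["tcp_pos"],Ro.from_quat(s["eef_rot"])
E
python3 - <<'E'
from h import *
for n in("top","scene"):
    c=dict(np.load(f"pics/{n}0.npz"));W=cloud(c);z=W[...,2];ok=c["z_map"]>0
    m=ok&(z>.03)&(z<.115)&(W[...,0]>.6)&(W[...,0]<.665)&(abs(W[...,1]+.057)<.03)
    print(n,m.sum(),[(W[a,b]*1000).round(0).tolist() for a,b in np.argwhere(m)][::3])
    m=ok&(abs(z-.15)<.008)&(abs(W[...,0]-.66)<.06)&(abs(W[...,1]-.37)<.06)
    if m.sum():box(W,m,"jar")
    m=ok&(z>.006)&(z<.05)&(W[...,0]>.25)&(W[...,0]<.6)&(abs(W[...,1]-.0)<.09)
    box(W,m,"brush");print(W[m][:,2].max())
p,q=cur();print(p,q.as_euler('zyx',degrees=True))
u=Rt(5.4).apply([1,0,0]);Q=Rt(5.4,30)
H=np.array([.647,-.058,.065]);T=H+.008*Q.apply([0,0,1]);pre=T-.14*Q.apply([0,0,1])
print("T",T,"pre",pre)
up=pre+[0,0,.02];plan(p,q,up,q);plan(up,q,pre,Q);plan(pre,Q,T,Q)
E
```

```text
top 51 [[665.0, -53.0, 106.0], [663.0, -55.0, 99.0], [660.0, -52.0, 100.0], [658.0, -50.0, 98.0], [656.0, -58.0, 105.0], [654.0, -55.0, 105.0], [651.0, -50.0, 105.0], [651.0, -61.0, 103.0], [648.0, -55.0, 102.0], [645.0, -50.0, 104.0], [645.0, -58.0, 107.0], [642.0, -52.0, 105.0], [643.0, -61.0, 104.0], [642.0, -55.0, 88.0], [643.0, -49.0, 60.0], [642.0, -58.0, 67.0], [642.0, -55.0, 50.0]]
jar 295 c [659.9 344.5] size [47.1 48.8] ang 26.48 zmed 0.1502
brush 748 c [417.9  -4.3] size [334.  166.8] ang 3.88 zmed 0.0181
0.025350640767417332
scene 0 []
jar 369 c [660.1 340.5] size [48.8 49. ] ang 30.79 zmed 0.1508
brush 874 c [413.1   0.5] size [323.6 178.8] ang 0.22 zmed 0.0169
0.029006351219289867
[ 0.14958942 -0.60626139  0.23254448] [-1.38556193e+01 -1.25917606e-02 -1.79898748e+02]
T [ 0.65098225 -0.05762357  0.0580718 ] pre [ 0.58129291 -0.06421115  0.17931535]
TR shift mm [ 548.9 -422.8   34.1] min rows 14 turn [0. 0. 0.] rows 0
TR shift mm [-0.  0. 20.] min rows 1 turn [-2.31 29.94  8.23] rows 5
TR shift mm [ -0.   0. 140.] min rows 4 turn [0. 0. 0.] rows 0
```

Call:
{"fn": "carry_out", "kwargs": {
  "commands": [0.0274,-0.0211,0,0,0,0,1,0.0274,-0.0211,0,0,0,0,1,0.0274,-0.0211,0,0,0,0,1,0.0274,-0.0211,0,0,0,0,1,0.0274,-0.0211,0,0,0,0,1,0.0274,-0.0211,0,0,0,0,1,0.0274,-0.0211,0,0,0,0,1,0.0274,-0.0211,0,0,0,0,1,0.0274,-0.0211,0,0,0,0,1,0.0274,-0.0211,0,0,0,0,1]
}}

```text
time: 0.93
tcp_pos: [0.3657, -0.3347, 0.2332]
eef_rot: [0.993, 0.12, -0.0, -0.0]
contact_force: [0.3, -0.6, 0.3]
finger_gap: 0.087
gripper_force: 0.0
```

Call:
{"fn": "carry_out", "kwargs": {
  "commands": [0.0274,-0.0211,0,0,0,0,1,0.0274,-0.0211,0,0,0,0,1,0.0274,-0.0211,0,0,0,0,1,0.0274,-0.0211,0,0,0,0,1,0.0274,-0.0211,0,0,0,0,1,0.0274,-0.0211,0,0,0,0,1,0.0274,-0.0211,0,0,0,0,1,0.0274,-0.0211,0,0,0,0,1,0.0274,-0.0211,0,0,0,0,1,0,0,0,0,0,0,1]
}}

```text
time: 1.77
tcp_pos: [0.5614, -0.0882, 0.2331]
eef_rot: [0.992, 0.123, 0.001, -0.001]
contact_force: [-0.6, 0.6, -0.7]
finger_gap: 0.0868
gripper_force: 0.0
```

Call:
{"fn": "carry_out", "kwargs": {
  "commands": [0,0,0,-0.4,5,1.4,1,0,0,0,-0.4,5,1.4,1,0,0,0,-0.4,5,1.4,1,0,0,0,-0.4,5,1.4,1,0,0,0,-0.4,5,1.4,1,0,0,0,-0.4,5,1.4,1,0,0,0,0,0,0,1,0,0,0,0,0,0,1]
}}

```text
time: 2.43
tcp_pos: [0.5576, -0.0931, 0.2325]
eef_rot: [0.965, 0.044, 0.258, -0.011]
contact_force: [0.1, -0.6, -0.1]
finger_gap: 0.0872
gripper_force: 0.0
```

```bash
python3 - <<'E'
from h import *
p,q=cur();print(p,q.as_matrix().round(3).tolist())
Q=Rt(5.4,30);H=np.array([.648,-.057,.065]);T=H+.008*Q.apply([0,0,1]);pre=T-.12*Q.apply([0,0,1])
plan(p,q,pre,Q);plan(pre,Q,T,Q)
plan(p,q,T,Q,"RT")
E
```

```text
[ 0.55761245 -0.09311462  0.23249533] [[0.863, 0.09, 0.496], [0.079, -0.996, 0.043], [0.498, 0.002, -0.867]]
TR shift mm [ -2.8 -27.7  79.7] min rows 2 turn [ 0.21  0.12 -0.14] rows 1
TR shift mm [ -0.  -0. 120.] min rows 3 turn [0. 0. 0.] rows 0
RT shift mm [ -2.9 -27.4 199.7] min rows 5 turn [ 0.21  0.12 -0.14] rows 1
```

Call:
{"fn": "carry_out", "kwargs": {
  "commands": [-0.0007,-0.007,0.02,0,0,0,1,-0.0007,-0.007,0.02,0,0,0,1,-0.0007,-0.007,0.02,0,0,0,1,-0.0007,-0.007,0.02,0,0,0,1,0,0,0.02,0,0,0,1,0,0,0.02,0,0,0,1,0,0,0.02,0,0,0,1,0,0,0.02,0,0,0,1,0,0,0.02,0,0,0,1,0,0,0.02,0,0,0,1]
}}

```text
time: 3.27
tcp_pos: [0.6563, -0.0564, 0.0586]
eef_rot: [0.965, 0.045, 0.259, -0.011]
contact_force: [0.2, 0.5, 0.6]
finger_gap: 0.0867
gripper_force: 0.0
```

Call:
{"fn": "carry_out", "kwargs": {
  "commands": [0,0,0,0,0,0,0,0,0,0,0,0,0,0,0,0,0,0,0,0,0,0,0,0,0,0,0,0,0,0,0,0,0,0,0,0,0,0,0,0,0,0,0,0,0,0,0,0,0,0,0,0,0,0,0,0,0,0,0,0,0,0,0,0,0,0,0,0,0,0],
  "grip_force": 25
}}

```text
time: 4.1
tcp_pos: [0.654, -0.0566, 0.0592]
eef_rot: [0.965, 0.044, 0.259, -0.011]
contact_force: [0.3, -0.9, -0.1]
finger_gap: 0.028
gripper_force: 0.0
```

```bash
python3 - <<'E'
from h import *
from cell import robot
p,q=cur();s=robot.read_state();print(p,s["finger_gap"],s["gripper_force"],s["contact_force"])
u=np.array([np.cos(np.radians(5.4)),np.sin(np.radians(5.4)),0]);plan(p,q,p-.188*u,q)
E
```

```text
[ 0.65395375 -0.05660399  0.05915753] 0.02802569391349767 0.0 [ 0.2935359  -0.85641498 -0.12105384]
TR shift mm [-162.7    0.6  -94.2] min rows 4 turn [0. 0. 0.] rows 0
```

Call:
{"fn": "carry_out", "kwargs": {
  "commands": [0,0,0,0,0,0,0,0,0,0,0,0,0,0,0,0,0,0,0,0,0,0,0,0,0,0,0,0,0,0,0,0,0,0,0]
}}

```text
time: 4.52
tcp_pos: [0.6541, -0.0575, 0.059]
eef_rot: [0.965, 0.044, 0.259, -0.01]
contact_force: [-0.1, -5.0, -1.3]
finger_gap: 0.0137
gripper_force: 25.0
```

Call:
{"fn": "carry_out", "kwargs": {
  "commands": [-0.005,0,-0.0029,0,0,0,0,-0.01,0,-0.0058,0,0,0,0,-0.01,0,-0.0058,0,0,0,0,-0.01,0,-0.0058,0,0,0,0,-0.01,0,-0.0058,0,0,0,0,-0.01,0,-0.0058,0,0,0,0,-0.01,0,-0.0058,0,0,0,0,-0.01,0,-0.0058,0,0,0,0]
}}

```text
time: 5.18
tcp_pos: [0.5674, -0.0658, 0.059]
eef_rot: [0.965, 0.044, 0.26, -0.01]
contact_force: [4.5, -8.0, -6.2]
finger_gap: 0.014
gripper_force: 25.0
```

Call:
{"fn": "carry_out", "kwargs": {
  "commands": [-0.01,0,-0.0058,0,0,0,0,-0.01,0,-0.0058,0,0,0,0,-0.01,0,-0.0058,0,0,0,0,-0.01,0,-0.0058,0,0,0,0,-0.01,0,-0.0058,0,0,0,0,-0.01,0,-0.0058,0,0,0,0,-0.01,0,-0.0058,0,0,0,0,-0.01,0,-0.0058,0,0,0,0,-0.005,0,-0.0029,0,0,0,0,0,0,0,0,0,0,0]
}}

```text
time: 6.02
tcp_pos: [0.469, -0.0751, 0.0589]
eef_rot: [0.965, 0.043, 0.259, -0.009]
contact_force: [-1.6, -10.5, -3.6]
finger_gap: 0.0139
gripper_force: 25.0
```

```bash
python3 - <<'E'
from h import *
from cell import robot
s=robot.read_state();print(s["tcp_pos"],s["finger_gap"],s["gripper_force"],s["contact_force"],s["joints"])
E
```

```text
[ 0.46896967 -0.07512548  0.0589461 ] 0.013920246917761224 25.014023274416104 [ -1.61687115 -10.45679374  -3.57123575] [-0.53481946 -0.26587722  2.46005968  0.55726049  0.57772968  0.53121511]
```

Call:
{"fn": "carry_out", "kwargs": {
  "commands": [0,0,0,0,0,0,1,0,0,0,0,0,0,1,0,0,0,0,0,0,1,0,0,0,0,0,0,1,0,0,0,0,0,0,1,0,0,0,0,0,0,1,0,0,0,0,0,0,1,0,0,0,0,0,0,1]
}}

```text
time: 6.68
tcp_pos: [0.4698, -0.0732, 0.0591]
eef_rot: [0.965, 0.044, 0.259, -0.011]
contact_force: [-0.2, -0.1, 0.2]
finger_gap: 0.059
gripper_force: 0.0
```

Call:
{"fn": "carry_out", "kwargs": {
  "commands": [0.0063,0,-0.0108,0,0,0,1,0.0125,0,-0.0217,0,0,0,1,0.0125,0,-0.0217,0,0,0,1,0.0125,0,-0.0217,0,0,0,1,0.0125,0,-0.0217,0,0,0,1,0.0125,0,-0.0217,0,0,0,1,0.0125,0,-0.0217,0,0,0,1,0.0125,0,-0.0217,0,0,0,1,0.0063,0,-0.0108,0,0,0,1]
}}

```text
time: 7.43
tcp_pos: [0.4705, -0.0734, 0.2635]
eef_rot: [0.964, 0.045, 0.261, -0.009]
contact_force: [-0.2, -0.9, 0.1]
finger_gap: 0.087
gripper_force: 0.0
```

Call:
{"fn": "carry_out", "kwargs": {
  "commands": [0,-0.025,0,0,-5,0,1,0,-0.025,0,0,-5,0,1,0,-0.025,0,0,-5,0,1,0,-0.025,0,0,-5,0,1,0,-0.025,0,0,-5,0,1,0,-0.025,0,0,-5,0,1,0,-0.025,0,0,0,0,1,0,-0.025,0,0,0,0,1,0,-0.025,0,0,0,0,1,0,-0.025,0,0,0,0,1,0,-0.025,0,0,0,0,1,0,0,0,0,0,0,1]
}}

```text
time: 8.43
tcp_pos: [0.4437, 0.2045, 0.2586]
eef_rot: [0.999, 0.047, 0.0, 0.0]
contact_force: [-0.3, -1.0, -0.4]
finger_gap: 0.0867
gripper_force: 0.0
```

```bash
python3 - <<'E'
from h import *
from cell import robot
print(cur()[0],robot.read_state()["joints"])
I=[]
for n in("scene","top"):
    c=robot.camera(n);np.savez(f"pics/{n}1.npz",**c);I.append(c["img"])
cv2.imwrite("pics/two1.png",cv2.resize(np.hstack(I),(800,300)))
cv2.imwrite("pics/top1.png",I[1])
E
```

```text
[0.44365851 0.20445596 0.25856071] [ 2.70589937e-01 -1.28844134e-01  1.84104360e+00 -5.28131446e-04
  1.42878021e+00  1.74698755e+00]
```

View pics/two1.png

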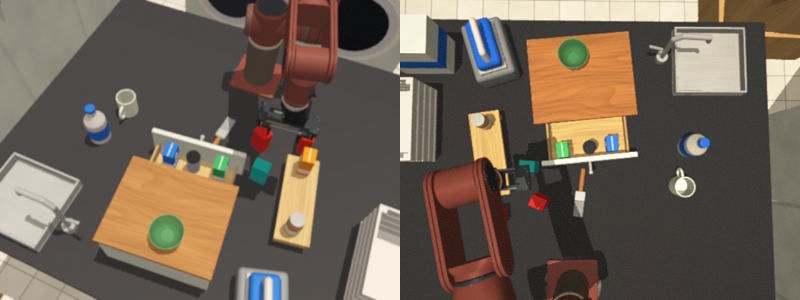

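The drawer is open, and in the right half green is at (562,148), the tin at (590,146) and blue at (612,143). So green stands nearest the shelf, the tin is in the middle and blue is on the far side.

```bash
python3 - <<'E'
from h import *
for n in("top","scene"):
    c=dict(np.load(f"pics/{n}1.npz"));W=cloud(c);z=W[...,2];ok=c["z_map"]>0
    h=cv2.cvtColor(c["img"],cv2.COLOR_BGR2HSV);H=h[...,0];S=h[...,1];V=h[...,2]
    reg=ok&(W[...,0]>.48)&(W[...,0]<.68)&(W[...,1]>-.22)&(W[...,1]<.11)
    pan=reg&(abs(z-.14)<.006);r=box(W,big(pan),"panel");print(cv2.boxPoints(r).round(0).tolist())
    t=reg&(abs(z-.122)<.009)
    k,l,s,_=cv2.connectedComponentsWithStats(t.astype(np.uint8))
    for i in range(1,k):
        if s[i,4]>50:
            r=box(W,l==i,f"top{i}");print("  bgr",c["img"][l==i].mean(0).round(),(cv2.boxPoints(r)).round(0).tolist())
    t=reg&(abs(z-.112)<.006)&(V<90)
    if t.sum()>20: box(W,big(t),"tin lid")
E
```

```text
panel 842 c [513.5 -54.9] size [ 18.1 330.6] ang 5.45 zmed 0.1402
[[489.0, 109.0], [520.0, -220.0], [538.0, -219.0], [507.0, 110.0]]
top1 364 c [ 574.6 -154.4] size [59.6 45.2] ang 5.41 zmed 0.122
  bgr [234. 152.  92.] [[543.0, -135.0], [547.0, -180.0], [606.0, -174.0], [602.0, -129.0]]
top3 367 c [550.   35.9] size [59.8 45. ] ang 6.11 zmed 0.1221
  bgr [121. 215. 109.] [[518.0, 55.0], [523.0, 10.0], [582.0, 17.0], [577.0, 61.0]]
tin lid 253 c [559.9 -70.2] size [46.9 47.1] ang 89.94 zmed 0.112
panel 867 c [513.2 -57.3] size [ 24.1 328.3] ang 5.45 zmed 0.1406
[[486.0, 105.0], [517.0, -222.0], [541.0, -220.0], [510.0, 107.0]]
top1 812 c [552.7 -52.2] size [ 77.2 327.8] ang 6.73 zmed 0.1226
  bgr [119. 163. 119.] [[495.0, 106.0], [534.0, -219.0], [610.0, -210.0], [572.0, 115.0]]
top2 374 c [ 574.1 -158.6] size [62.5 45.8] ang 4.08 zmed 0.1227
  bgr [213. 143.  86.] [[541.0, -138.0], [545.0, -184.0], [607.0, -179.0], [604.0, -134.0]]
top3 147 c [562.  -70.6] size [49.9 49.6] ang 43.85 zmed 0.1145
  bgr [57. 58. 61.] [[527.0, -70.0], [561.0, -106.0], [597.0, -71.0], [563.0, -35.0]]
tin lid 265 c [562.3 -71.6] size [51.1 48.8] ang 40.54 zmed 0.1129
```

```bash
python3 - <<'E'
from h import *
p,q=cur();Q=Rt(5.4)
A=np.array([.574,-.1565,.26]);plan(p,q,A,Q);plan(p,q,A,Q,"RT")
E
```

```text
TR shift mm [ 96.  368.6  -0.5] min rows 9 turn [ 0.16 -0.03 -0.05] rows 1
RT shift mm [ 95.6 368.7  -1.5] min rows 9 turn [ 0.16 -0.03 -0.05] rows 1
```

Call:
{"fn": "carry_out", "kwargs": {
  "commands": [0.004,0.0154,0,0,0,0,0.75,0.008,0.0307,0,0,0,0,0.75,0.008,0.0307,0,0,0,0,0.75,0.008,0.0307,0,0,0,0,0.75,0.008,0.0307,0,0,0,0,0.75,0.008,0.0307,0,0,0,0,0.75,0.008,0.0307,0,0,0,0,0.75,0.008,0.0307,0,0,0,0,0.75,0.008,0.0307,0,0,0,0,0.75,0.008,0.0307,0,0,0,0,0.75,0.008,0.0307,0,0,0,0,0.75,0.008,0.0307,0,0,0,0,0.75]
}}

```text
time: 9.53
tcp_pos: [0.5678, -0.1454, 0.2597]
eef_rot: [0.999, 0.045, 0.001, 0.001]
contact_force: [0.6, -0.0, 0.6]
finger_gap: 0.0654
gripper_force: 0.0
```

Call:
{"fn": "carry_out", "kwargs": {
  "commands": [0.004,0.0154,0,0,0,0,0.75,0,0,0.015,0,0,0,0.75,0,0,0.025,0,0,0,0.75,0,0,0.025,0,0,0,0.75,0,0,0.015,0,0,0,0.75,0,0,0,0,0,0,0.75,0,0,0,0,0,0,0.75]
}}

```text
time: 10.12
tcp_pos: [0.5727, -0.1576, 0.179]
eef_rot: [0.999, 0.045, -0.0, 0.001]
contact_force: [-0.6, 0.4, -0.3]
finger_gap: 0.0654
gripper_force: 0.0
```

```bash
python3 - <<'E'
from h import *
p,q=cur();Q=Rt(5.4);print(p)
plan(p,q,[.574,-.1565,.090],Q)
E
```

```text
[ 0.57265086 -0.15763454  0.17899379]
TR shift mm [ 1.5 -1.1 89. ] min rows 3 turn [ 0.07  0.06 -0.22] rows 1
```

Descend, close gently, then lift.

Call:
{"fn": "carry_out", "kwargs": {
  "commands": [0.0015,-0.001,0.01,0,0,0,0.75,0,0,0.02,0,0,0,0.75,0,0,0.02,0,0,0,0.75,0,0,0.02,0,0,0,0.75,0,0,0.012,0,0,0,0.75,0,0,0.007,0,0,0,0.75,0,0,0,0,0,0,0.75]
}}

```text
time: 10.7
tcp_pos: [0.5747, -0.1563, 0.0898]
eef_rot: [0.999, 0.046, -0.0, 0.001]
contact_force: [-0.7, -1.1, 0.1]
finger_gap: 0.065
gripper_force: 0.0
```

Call:
{"fn": "carry_out", "kwargs": {
  "commands": [0,0,0,0,0,0,0.3,0,0,0,0,0,0,0.3,0,0,0,0,0,0,0.3,0,0,0,0,0,0,0.3,0,0,0,0,0,0,0.3,0,0,0,0,0,0,0.3,0,0,0,0,0,0,0.3,0,0,0,0,0,0,0.3],
  "grip_force": 20
}}

```text
time: 11.37
tcp_pos: [0.5759, -0.1569, 0.0919]
eef_rot: [0.999, 0.045, 0.002, 0.002]
contact_force: [-0.4, -0.9, 6.4]
finger_gap: 0.0449
gripper_force: 20.0
```

```bash
python3 - <<'E'
from h import *
p,q=cur();print(p)
T=np.array([.486,.321,.26]);L=p.copy();L[2]=.26
plan(p,q,L,q);plan(L,q,T,Rt(6.0))
E
```

```text
[ 0.57593361 -0.15692066  0.09192711]
TR shift mm [   0.5    0.6 -168.1] min rows 5 turn [0. 0. 0.] rows 0
TR shift mm [ -46.1 -484.1   -1.7] min rows 12 turn [ 0.19 -0.16 -0.79] rows 1
```

Call:
{"fn": "carry_out", "kwargs": {
  "commands": [0,0,-0.005,0,0,0,0.3,0,0,-0.01,0,0,0,0.3,0,0,-0.02,0,0,0,0.3,0,0,-0.025,0,0,0,0.3,0,0,-0.025,0,0,0,0.3,0,0,-0.025,0,0,0,0.3,0,0,-0.025,0,0,0,0.3,0,0,-0.02,0,0,0,0.3,0,0,-0.01,0,0,0,0.3,0,0,-0.005,0,0,0,0.3,0,0,0,0,0,0,0.3]
}}

```text
time: 12.28
tcp_pos: [0.5751, -0.1562, 0.2615]
eef_rot: [0.999, 0.046, 0.001, 0.001]
contact_force: [-0.2, 0.3, -2.2]
finger_gap: 0.0449
gripper_force: 20.0
```

```bash
python3 - <<'E'
from h import *
from cell import robot
p,q=cur();print(p,robot.read_state()["contact_force"])
T=np.array([.486,.321,.26]);plan(p,q,T,Rt(6.0))
I=[]
for n in("scene","top"):
    c=robot.camera(n);np.savez(f"pics/{n}2.npz",**c);I.append(c["img"])
cv2.imwrite("pics/two2.png",np.hstack([cv2.resize(I[0][100:300,130:330],(400,400)),cv2.resize(I[1][80:280,170:370],(400,400))]))
E
```

```text
[ 0.57512817 -0.1562124   0.26149257] [-0.18421961  0.28076815 -2.16212631]
TR shift mm [ -45.3 -483.3    0. ] min rows 12 turn [ 0.17 -0.12 -0.78] rows 1
```

View pics/two2.png

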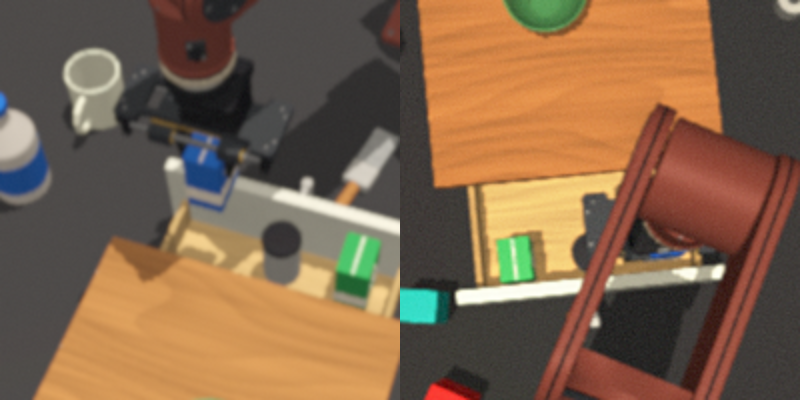

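Blue hangs upright in the jaws at (210,175) in the left half, and the tin and green still stand in the drawer. Next I carry blue over to the shelf.

Call:
{"fn": "carry_out", "kwargs": {
  "commands": [-0.001,-0.0115,0,0,0,0,0.3,-0.0022,-0.023,0,0,0,0,0.3,-0.0022,-0.023,0,0,0,0,0.3,-0.0022,-0.023,0,0,0,0,0.3,-0.0022,-0.023,0,0,0,0,0.3,-0.0022,-0.023,0,0,0,0,0.3,-0.0022,-0.023,0,0,0,0,0.3,-0.0022,-0.023,0,0,0,0,0.3,-0.0022,-0.023,0,0,0,0,0.3,-0.0022,-0.023,0,0,0,0,0.3,-0.0022,-0.023,0,0,0,0,0.3]
}}

```text
time: 13.3
tcp_pos: [0.5285, 0.084, 0.2585]
eef_rot: [0.999, 0.046, -0.001, 0.001]
contact_force: [0.3, -1.1, -2.4]
finger_gap: 0.045
gripper_force: 20.0
```

Call:
{"fn": "carry_out", "kwargs": {
  "commands": [-0.0022,-0.023,0,0,0,0,0.3,-0.0022,-0.023,0,0,0,0,0.3,-0.0022,-0.023,0,0,0,0,0.3,-0.0022,-0.023,0,0,0,0,0.3,-0.0022,-0.023,0,0,0,0,0.3,-0.0022,-0.023,0,0,0,0,0.3,-0.0022,-0.023,0,0,0,-0.3,0.3,-0.0022,-0.023,0,0,0,-0.3,0.3,-0.0022,-0.023,0,0,0,-0.2,0.3,-0.0022,-0.023,0,0,0,0,0.3,-0.001,-0.0115,0,0,0,0,0.3,0,0,0,0,0,0,0.3]
}}

```text
time: 14.3
tcp_pos: [0.4825, 0.3227, 0.2582]
eef_rot: [0.999, 0.054, -0.001, 0.001]
contact_force: [-0.1, -0.7, -2.6]
finger_gap: 0.045
gripper_force: 20.0
```

```bash
python3 - <<'E'
from h import *
from cell import robot
robot.camera("top")
p,q=cur();print(p)
plan(p,q,[.486,.321,.132],Rt(6.0))
# held carton from scene: blue points around gripper; orange top again
for n in("scene","top"):
    c=robot.camera(n);W=cloud(c);z=W[...,2];ok=c["z_map"]>0
    h=cv2.cvtColor(c["img"],cv2.COLOR_BGR2HSV);H=h[...,0]
    m=ok&(H>100)&(H<125)&(h[...,1]>120)&(abs(W[...,0]-.486)<.08)&(abs(W[...,1]-.321)<.08)
    print(n,m.sum())
    if m.sum()>20:print((np.percentile(W[m],[1,50,99],axis=0)*1000).round().tolist())
    o=ok&(abs(z-.16)<.006)&(H>5)&(H<28)&(abs(W[...,0]-.417)<.05)&(abs(W[...,1]-.315)<.05)
    if o.sum()>50:box(W,big(o),"orange")
E
```

```text
[0.48317081 0.3212029  0.25832357]
TR shift mm [2.900e+00 1.000e-01 1.263e+02] min rows 4 turn [0.19 0.05 0.15] rows 1
scene 483
[[472.0, 298.0, 196.0], [509.0, 321.0, 279.0], [514.0, 348.0, 301.0]]
top 39
[[470.0, 264.0, 287.0], [490.0, 295.0, 341.0], [510.0, 320.0, 575.0]]
orange 417 c [417.1 316.5] size [59.8 46.1] ang 5.67 zmed 0.1604
```

Call:
{"fn": "carry_out", "kwargs": {
  "commands": [0.003,0,0.01,0,0,0.1,0.3,0,0,0.02,0,0,0,0.3,0,0,0.02,0,0,0,0.3,0,0,0.02,0,0,0,0.3,0,0,0.02,0,0,0,0.3,0,0,0.015,0,0,0,0.3,0,0,0.01,0,0,0,0.3,0,0,0.005,0,0,0,0.3,0,0,0.003,0,0,0,0.3,0,0,0,0,0,0,0.3]
}}

```text
time: 15.28
tcp_pos: [0.4878, 0.3202, 0.1364]
eef_rot: [0.999, 0.051, 0.001, 0.001]
contact_force: [0.2, 0.3, -2.8]
finger_gap: 0.0448
gripper_force: 20.0
```

```bash
python3 - <<'E'
from h import *
from cell import robot
p,q=cur();s=robot.read_state();print(p,s["contact_force"])
plan(p,q,[.486,.321,.130],Rt(6.0))
c=robot.camera("scene");W=cloud(c);z=W[...,2];ok=c["z_map"]>0
h=cv2.cvtColor(c["img"],cv2.COLOR_BGR2HSV);H=h[...,0]
m=ok&(H>100)&(H<125)&(h[...,1]>120)&(abs(W[...,0]-.486)<.08)&(abs(W[...,1]-.321)<.08)
print((np.percentile(W[m],[1,50,99],axis=0)*1000).round().tolist())
E
```

```text
[0.48780519 0.32015177 0.1364296 ] [ 0.24782956  0.26382317 -2.77967156]
TR shift mm [-1.7 -1.   6.4] min rows 1 turn [ 0.14 -0.06 -0.12] rows 1
[[480.0, 297.0, 111.0], [513.0, 319.0, 159.0], [519.0, 344.0, 171.0]]
```

Call:
{"fn": "carry_out", "kwargs": {
  "commands": [-0.0015,0,0.0025,0,0,0,0.3,0,0,0.002,0,0,0,0.3,0,0,0.001,0,0,0,0.3,0,0,0,0,0,0,0.3,0,0,0,0,0,0,0.3]
}}

```text
time: 15.75
tcp_pos: [0.4861, 0.3204, 0.1312]
eef_rot: [0.999, 0.052, 0.001, 0.001]
contact_force: [0.5, 0.2, -2.4]
finger_gap: 0.045
gripper_force: 20.0
```

```bash
python3 - <<'E'
from cell import robot
s=robot.read_state();print(s["tcp_pos"],s["contact_force"])
E
```

```text
[0.48606749 0.32044031 0.131201  ] [ 0.4531301   0.21112699 -2.37807219]
```

Call:
{"fn": "carry_out", "kwargs": {
  "commands": [0,0,0.001,0,0,0,0.3,0,0,0,0,0,0,0.3,0,0,0,0,0,0,0.3]
}}

```text
time: 16.0
tcp_pos: [0.486, 0.3204, 0.13]
eef_rot: [0.999, 0.052, 0.001, 0.001]
contact_force: [0.4, 0.9, -1.8]
finger_gap: 0.0447
gripper_force: 20.0
```

Call:
{"fn": "carry_out", "kwargs": {
  "commands": [0,0,0.001,0,0,0,0.3,0,0,0,0,0,0,0.3,0,0,0,0,0,0,0.3]
}}

```text
time: 16.25
tcp_pos: [0.4862, 0.3204, 0.13]
eef_rot: [0.999, 0.052, 0.001, 0.001]
contact_force: [-3.1, -2.3, 5.6]
finger_gap: 0.0446
gripper_force: 20.0
```

Blue touched down at the height I predicted, so I release it and rise.

Call:
{"fn": "carry_out", "kwargs": {
  "commands": [0,0,0,0,0,0,0.6,0,0,0,0,0,0,0.65,0,0,0,0,0,0,0.7,0,0,0,0,0,0,0.75,0,0,0,0,0,0,0.75,0,0,0,0,0,0,0.75]
}}

```text
time: 16.75
tcp_pos: [0.4861, 0.3204, 0.129]
eef_rot: [0.999, 0.052, 0.001, 0.001]
contact_force: [0.2, 0.0, 0.6]
finger_gap: 0.0645
gripper_force: 0.0
```

Call:
{"fn": "carry_out", "kwargs": {
  "commands": [0,0,-0.005,0,0,0,0.75,0,0,-0.01,0,0,0,0.75,0,0,-0.02,0,0,0,0.75,0,0,-0.03,0,0,0,0.75,0,0,-0.03,0,0,0,0.75,0,0,-0.02,0,0,0,0.75,0,0,-0.01,0,0,0,0.75]
}}

```text
time: 17.33
tcp_pos: [0.4875, 0.3215, 0.2593]
eef_rot: [0.999, 0.052, 0.004, -0.0]
contact_force: [0.4, -0.1, 0.4]
finger_gap: 0.0654
gripper_force: 0.0
```

```bash
python3 - <<'E'
from h import *
p,q=cur();print(p)
A=np.array([.5495,.034,.25]);plan(p,q,A,Rt(6))
E
```

```text
[0.48749693 0.32146794 0.25926424]
TR shift mm [ 31.9 292.3   9.5] min rows 8 turn [ 0.   -0.44 -0.08] rows 1
```

Call:
{"fn": "carry_out", "kwargs": {
  "commands": [0.0015,0.0133,0,0,0,0,0.75,0.0029,0.0266,0,0,0,0,0.75,0.0029,0.0266,0,0,0,0,0.75,0.0029,0.0266,0,0,0,0,0.75,0.0029,0.0266,0,0,0,0,0.75,0.0029,0.0266,0,0,0,0,0.75,0.0029,0.0266,0,0,0,0,0.75,0.0029,0.0266,0,0,0,0,0.75,0.0029,0.0266,0,0,0,0,0.75,0.0029,0.0266,0,0,0,0,0.75,0.0029,0.0266,0,0,0,0,0.75,0.0015,0.0133,0,0,0,0,0.75]
}}

```text
time: 18.33
tcp_pos: [0.5471, 0.0294, 0.2529]
eef_rot: [0.999, 0.05, -0.001, 0.002]
contact_force: [0.4, 0.5, 0.4]
finger_gap: 0.0652
gripper_force: 0.0
```

Call:
{"fn": "carry_out", "kwargs": {
  "commands": [0,0,0.02,0,0,0,0.75,0,0,0.03,0,0,0,0.75,0,0,0.02,0,0,0,0.75,0,0,0.01,0,0,0,0.75,0,0,0,0,0,0,0.75,0,0,0,0,0,0,0.75]
}}

```text
time: 18.83
tcp_pos: [0.5476, 0.0328, 0.1744]
eef_rot: [0.999, 0.052, -0.0, 0.001]
contact_force: [1.0, 0.7, 0.2]
finger_gap: 0.0652
gripper_force: 0.0
```

```bash
python3 - <<'E'
from h import *
from cell import robot
p,q=cur();print(p)
plan(p,q,[.5495,.034,.09],Rt(6))
c=robot.camera("scene");W=cloud(c);z=W[...,2];ok=c["z_map"]>0
cv2.imwrite("pics/s3.png",c["img"])
for nm,(x,y) in dict(orange=(.4165,.314),blue=(.486,.321)).items():
    m=ok&(abs(z-.1605)<.006)&(abs(W[...,0]-x)<.034)&(abs(W[...,1]-y)<.045)
    if m.sum()>30: box(W,big(m),nm)
E
```

```text
[0.54755407 0.03278731 0.17439512]
TR shift mm [ 2.1 -1.2 84.4] min rows 3 turn [ 0.12  0.02 -0.07] rows 1
orange 391 c [416.1 311.7] size [64.7 45.6] ang 6.7 zmed 0.161
blue 419 c [485.1 317.7] size [65.7 45.2] ang 6.97 zmed 0.1609
```

View pics/s3.png

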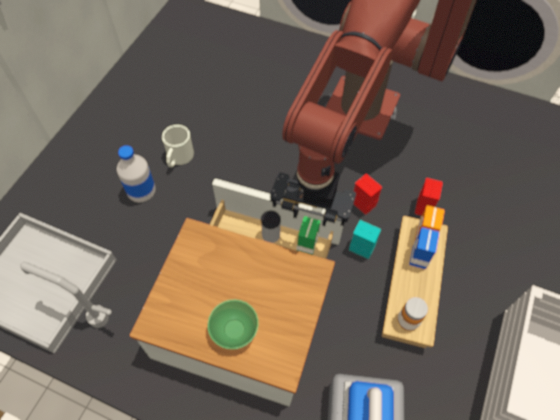

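Blue stands in line beside orange at about (427,245). Green is under the open jaws at (309,235), so I grasp it.

Call:
{"fn": "carry_out", "kwargs": {
  "commands": [0.0018,-0.001,0.01,0,0,0,0.75,0,0,0.02,0,0,0,0.75,0,0,0.02,0,0,0,0.75,0,0,0.02,0,0,0,0.75,0,0,0.01,0,0,0,0.75,0,0,0.004,0,0,0,0.75,0,0,0,0,0,0,0.75]
}}

```text
time: 19.47
tcp_pos: [0.5496, 0.0338, 0.0904]
eef_rot: [0.999, 0.052, 0.0, 0.001]
contact_force: [-0.7, -0.1, 0.8]
finger_gap: 0.0654
gripper_force: 0.0
```

Call:
{"fn": "carry_out", "kwargs": {
  "commands": [0,0,0,0,0,0,0.3,0,0,0,0,0,0,0.3,0,0,0,0,0,0,0.3,0,0,0,0,0,0,0.3,0,0,0,0,0,0,0.3,0,0,0,0,0,0,0.3,0,0,0,0,0,0,0.3,0,0,0,0,0,0,0.3],
  "grip_force": 20
}}

```text
time: 20.13
tcp_pos: [0.5505, 0.0336, 0.0918]
eef_rot: [0.999, 0.052, 0.001, 0.001]
contact_force: [0.0, 0.5, 5.7]
finger_gap: 0.0446
gripper_force: 20.0
```

Call:
{"fn": "carry_out", "kwargs": {
  "commands": [0,0,-0.005,0,0,0,0.3,0,0,-0.01,0,0,0,0.3,0,0,-0.02,0,0,0,0.3,0,0,-0.025,0,0,0,0.3,0,0,-0.025,0,0,0,0.3,0,0,-0.025,0,0,0,0.3,0,0,-0.025,0,0,0,0.3,0,0,-0.02,0,0,0,0.3,0,0,-0.01,0,0,0,0.3,0,0,-0.005,0,0,0,0.3,0,0,0,0,0,0,0.3]
}}

```text
time: 21.05
tcp_pos: [0.5497, 0.0341, 0.2615]
eef_rot: [0.999, 0.052, 0.001, 0.001]
contact_force: [0.6, 1.0, -3.7]
finger_gap: 0.0449
gripper_force: 20.0
```

```bash
python3 - <<'E'
from h import *
from cell import robot
p,q=cur();print(p)
plan(p,q,[.557,.328,.26],Rt(6.2))
E
```

```text
[0.54972655 0.03406582 0.26146889]
TR shift mm [  37.5 -291.6    0.8] min rows 7 turn [ 0.15 -0.12 -0.28] rows 1
```

Call:
{"fn": "carry_out", "kwargs": {
  "commands": [0.0013,-0.0104,0,0,0,0,0.3,0.0027,-0.0208,0,0,0,0,0.3,0.0027,-0.0208,0,0,0,0,0.3,0.0027,-0.0208,0,0,0,0,0.3,0.0027,-0.0208,0,0,0,0,0.3,0.0027,-0.0208,0,0,0,0,0.3,0.0027,-0.0208,0,0,0,0,0.3,0.0027,-0.0208,0,0,0,0,0.3,0.0027,-0.0208,0,0,0,0,0.3,0.0027,-0.0208,0,0,0,0,0.3,0.0027,-0.0208,0,0,0,0,0.3,0.0027,-0.0208,0,0,0,0,0.3]
}}

```text
time: 22.05
tcp_pos: [0.5542, 0.2767, 0.2575]
eef_rot: [0.999, 0.052, -0.001, 0.002]
contact_force: [1.0, -0.1, -3.4]
finger_gap: 0.0449
gripper_force: 20.0
```

Call:
{"fn": "carry_out", "kwargs": {
  "commands": [0.0027,-0.0208,0,0,0,-0.2,0.3,0.0027,-0.0208,0,0,0,0,0.3,0.0013,-0.0104,0,0,0,0,0.3,0,0,0,0,0,0,0.3,0,0,0,0,0,0,0.3]
}}

```text
time: 22.47
tcp_pos: [0.556, 0.3277, 0.2584]
eef_rot: [0.999, 0.054, -0.001, 0.002]
contact_force: [0.0, -1.0, -3.0]
finger_gap: 0.045
gripper_force: 20.0
```

```bash
python3 - <<'E'
from h import *
p,q=cur();print(p)
plan(p,q,[.557,.328,.136],Rt(6.2))
E
```

```text
[0.55603099 0.32769305 0.25840922]
TR shift mm [  1.2  -0.7 122.4] min rows 3 turn [ 0.22  0.09 -0.01] rows 1
```

Call:
{"fn": "carry_out", "kwargs": {
  "commands": [0.001,0,0.01,0,0,0,0.3,0,0,0.02,0,0,0,0.3,0,0,0.02,0,0,0,0.3,0,0,0.02,0,0,0,0.3,0,0,0.02,0,0,0,0.3,0,0,0.015,0,0,0,0.3,0,0,0.01,0,0,0,0.3,0,0,0.005,0,0,0,0.3,0,0,0.003,0,0,0,0.3,0,0,0,0,0,0,0.3,0,0,0,0,0,0,0.3]
}}

```text
time: 23.38
tcp_pos: [0.5588, 0.3275, 0.1382]
eef_rot: [0.999, 0.053, 0.001, 0.001]
contact_force: [0.4, -0.6, -3.0]
finger_gap: 0.045
gripper_force: 20.0
```

```bash
python3 - <<'E'
from h import *
p,q=cur();print(p)
plan(p,q,[.557,.328,.130],Rt(6.2))
E
```

```text
[0.55875791 0.32748621 0.13817383]
TR shift mm [-1.7 -0.7  8.2] min rows 1 turn [ 0.11 -0.15 -0.1 ] rows 1
```

Call:
{"fn": "carry_out", "kwargs": {
  "commands": [-0.0015,0,0.003,0,0,0,0.3,0,0,0.002,0,0,0,0.3,0,0,0.001,0,0,0,0.3,0,0,0,0,0,0,0.3,0,0,0,0,0,0,0.3]
}}

```text
time: 23.8
tcp_pos: [0.5566, 0.3273, 0.1312]
eef_rot: [0.999, 0.053, 0.001, 0.001]
contact_force: [1.3, -0.5, -2.8]
finger_gap: 0.045
gripper_force: 20.0
```

Call:
{"fn": "carry_out", "kwargs": {
  "commands": [0,0,0.001,0,0,0,0.3,0,0,0,0,0,0,0.3,0,0,0,0,0,0,0.3]
}}

```text
time: 24.05
tcp_pos: [0.5566, 0.3273, 0.1301]
eef_rot: [0.999, 0.053, 0.001, 0.001]
contact_force: [0.0, -0.6, -2.9]
finger_gap: 0.0449
gripper_force: 20.0
```

Call:
{"fn": "carry_out", "kwargs": {
  "commands": [0,0,0.001,0,0,0,0.3,0,0,0,0,0,0,0.3,0,0,0,0,0,0,0.3]
}}

```text
time: 24.3
tcp_pos: [0.5568, 0.3273, 0.1299]
eef_rot: [0.999, 0.053, 0.001, 0.001]
contact_force: [-1.7, -0.5, 2.2]
finger_gap: 0.0446
gripper_force: 20.0
```

Touched down. I release, rise and move back clear.

Call:
{"fn": "carry_out", "kwargs": {
  "commands": [0,0,0,0,0,0,0.6,0,0,0,0,0,0,0.65,0,0,0,0,0,0,0.7,0,0,0,0,0,0,0.75,0,0,0,0,0,0,0.75,0,0,0,0,0,0,0.75]
}}

```text
time: 24.8
tcp_pos: [0.5567, 0.3273, 0.1291]
eef_rot: [0.999, 0.053, 0.001, 0.001]
contact_force: [0.4, -0.2, -0.4]
finger_gap: 0.0643
gripper_force: 0.0
```

Call:
{"fn": "carry_out", "kwargs": {
  "commands": [0,0,-0.005,0,0,0,0.75,0,0,-0.01,0,0,0,0.75,0,0,-0.02,0,0,0,0.75,0,0,-0.03,0,0,0,0.75,0,0,-0.03,0,0,0,0.75,0,0,-0.02,0,0,0,0.75,0,0,-0.01,0,0,0,0.75]
}}

```text
time: 25.38
tcp_pos: [0.5581, 0.3283, 0.2597]
eef_rot: [0.999, 0.053, 0.004, -0.0]
contact_force: [0.6, 0.8, 0.4]
finger_gap: 0.0647
gripper_force: 0.0
```

Call:
{"fn": "carry_out", "kwargs": {
  "commands": [-0.01,0.02,0,0,0,0,0.75,-0.01,0.03,0,0,0,0,0.75,-0.01,0.03,0,0,0,0,0.75,-0.01,0.03,0,0,0,0,0.75,-0.01,0.03,0,0,0,0,0.75,-0.01,0.03,0,0,0,0,0.75,-0.01,0.03,0,0,0,0,0.75,-0.01,0.03,0,0,0,0,0.75,-0.01,0.03,0,0,0,0,0.75,-0.01,0.02,0,0,0,0,0.75,0,0,0,0,0,0,0.75,0,0,0,0,0,0,0.75]
}}

```text
time: 26.38
tcp_pos: [0.4866, 0.0377, 0.2547]
eef_rot: [0.999, 0.052, 0.001, 0.001]
contact_force: [-0.5, 0.5, -0.8]
finger_gap: 0.0653
gripper_force: 0.0
```

```bash
python3 - <<'E'
from h import *
from cell import robot
print(cur()[0])
I=[]
for n in("scene","top"):
    c=robot.camera(n);W=cloud(c);z=W[...,2];ok=c["z_map"]>0;I.append(c["img"])
    for nm,(x,y) in dict(orange=(.4165,.314),blue=(.486,.3205),green=(.557,.3275)).items():
        m=ok&(abs(z-.1605)<.006)&(abs(W[...,0]-x)<.033)&(abs(W[...,1]-y)<.045)
        if m.sum()>30: box(W,big(m),n+" "+nm)
    m=ok&(abs(z-.14)<.005)&(abs(W[...,0]-.514)<.05)&(W[...,1]>-.22)&(W[...,1]<.11)
    if m.sum()>50: box(W,big(m),"panel")
cv2.imwrite("pics/two4.png",cv2.resize(np.hstack(I),(800,300)))
E
```

```text
[0.48659355 0.03772074 0.25474874]
scene orange 391 c [416.7 312. ] size [63.4 45.4] ang 6.03 zmed 0.1607
scene blue 414 c [484.8 317.6] size [61.9 45.3] ang 5.27 zmed 0.1609
scene green 451 c [555.7 324.7] size [62.8 45.2] ang 6.34 zmed 0.1609
panel 799 c [513.9 -57.2] size [ 23.5 327.5] ang 5.72 zmed 0.1405
top orange 420 c [417.  316.9] size [59.9 46.6] ang 5.66 zmed 0.1603
top blue 414 c [484.7 322.5] size [60.  46.5] ang 7.02 zmed 0.1602
top green 420 c [556.  329.4] size [60.5 47. ] ang 6.82 zmed 0.1604
panel 422 c [ 521.3 -135.4] size [ 18.1 168.3] ang 5.41 zmed 0.1402
```

View pics/two4.png

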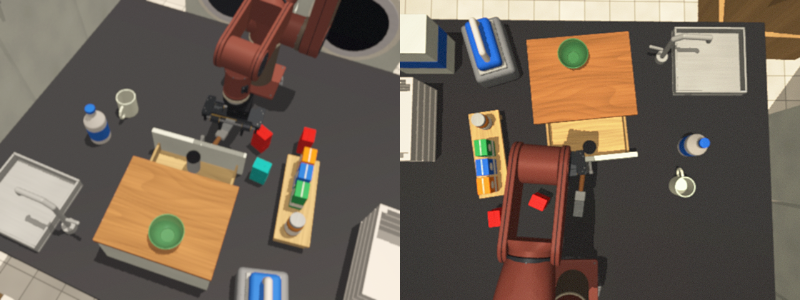

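The orange–blue–green row is in line at (308,155)–(300,195) in the left half, with centres about 68 and 72 mm apart and about 140 mm from orange to green. The tin stands in the open drawer at (193,160), and the arm is clear.

```bash
python3 -c "
from cell import robot
print(robot.job_done())"
```

```text
the job is handed in; nothing more can be done
None
```

I handed in the job at about 26 s: blue and green stand upright in line with orange on the shelf (centres about 68 and 72 mm apart), the drawer is open about 185 mm with the tin upright in it, and the hand-in returned no verdict.

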